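Uncouple a drawbar from its hitch ball and hold it up

ROBOT

A 7-joint arm with a two-finger parallel gripper is mounted at the origin on the work surface. World frame = base frame: x ahead of the robot, y to its left, z up, the work surface at z = 0. Lengths are in m, angles in rad, forces in N, time in s.
With the tool pointing down it reaches from about 0.4 to 0.85 m from the base axis. Payload 10.4 kg.
Tool frame: the origin (TCP) lies at the centre of the arm's flange, where the gripper is bolted on; the fingertips stand 173 mm ahead of it and the grasp point (between the pads) lies 155 mm ahead of it; z points along the fingers, y is the line along which they close (so a half turn about z gives the same grasp; the last joint's range is limited). The gripper opens to 85 mm and grips with 20 to 120 N. Pads are 22 mm wide; open, the fingers measure 114 mm over their backs; the gripper's body (76 mm by 85 mm) begins 54 mm behind the grasp point. The pads swing forward as they close: fully open they stand 13 mm farther back than shut.
Start: joints at [-1.202, 0.332, -0.065, 1.46, 0.022, 1.35, -0.088], TCP at [0.239, 0.578, 0.405] pointing down, gripper open.
Joint ranges: [-2.6, 2.6], [-0.5, 2.12], [-1.47, 1.34], [0.16, 2.42], [-1.27, 4.41], [0.06, 2.06], [-2.6, 2.6]. Speed limits (rad/s): [2.22, 2.22, 2.79, 2.79, 3.14, 3.14, 3.14].

INTERFACE

Orientations are given as a unit quaternion [x, y, z, w].
In Python, from workcell import manip, viewer, finder gives the robot as it stands.
- The arm moves only by the tool arm_command, never from a script. Its argument "plan" is a list of rows, each an object with "dp": the shift along the tool's x, y, z in mm, a list of three; "spin": the turn about the tool's z in rad. A call has 1 to 5 rows; each row shifts and turns the commanded pose from where the row before left it, along the tool's axes as they then stand; what a row does not reach is not made up. A row lasts 1/10 s, in which the tool goes at most 50 mm and 8.59 degrees, less where a joint would pass 70% of its speed; a pose out of reach is approached as far as the arm can. A call is refused whole if a number of a shift passes 50 or a number of a turn 0.15, either way. A call with a gripper value outside its range is refused whole. "grip" is the closure, from -1 (fully open) to 1 (shut), set as the call begins (left out, the last holds). The fingers move at their own pace and stop on an object; "newtons" is the grip in N (left out, the last holds). Time passes only in rows, so rows that do not move let the fingers close. It gives the time, the measured TCP pose, the force, the opening and the grip force at its end, in the units of the state.
- manip.get_obs(): the state, without advancing time (a new reading comes with each control period).
- viewer.camera(name): name is "scene" or "side" or "wrist"; returns the picture (384x512x3 uint8, blue, green, red); there is no depth.
- viewer.camera_params(name): a dict with "vertical_fov" (degrees; the focal length in pixels is half the picture's height over the tangent of half this angle, whatever the lens; pixels are square), "cx", "cy" (the principal point, pixels), "R" (3x3) and "t" (3): a world point X has camera coordinates R X + t; the wrist camera has in their place "T_tool_cam" (4x4, takes a point from camera to tool coordinates, whose origin is the TCP and whose axes are the flange's). Camera axes: x right, y down, z forward; pixel columns grow to the right and rows downward; lengths in m; the calibration is good to about 2 mm. A picture is of the moment at which its call begins: read the wrist's pose just before it. camera_params takes no time and is no camera call.
- manip.hand_in(): hands the job in; it is judged then, once.
Trained networks look in the newest picture that a camera, given by its name, has taken for a name from the list of things; names that differ only in an ending like _2 or _b are one class to them, and where a whole thing is asked for, a point or a joint stands for the part that bears it (a point fixed in the world has none). Each returns a list of dicts, best first, with "score" (0 to 1); they miss things now and then, are a little off and sometimes report something else, mostly with a low value. They report only what shows in the picture. A call takes as long as a camera call. They do not tell look-alikes from the thing itself.
- finder.find_in(camera, thing): "position" ([x, y, z] in m, in world coordinates, good to about 4 mm: the middle of the surface that is visible of it).
The state is a dict: "clock": time; "joint_pos": joint angles; "joint_velocities": joint speeds; "tau": joint torques, N m; "position": TCP position; "ee_rot": TCP orientation; "ft_force": force on the tool from outside, world axes, zero at the start; "torque": the same for the moment, N m; "grip_width": opening from 0.0 (shut) to 1.0 (fully open); "grasp_force": force on a finger pad.
Only numpy, scipy, OpenCV 4.12 (cv2) and the standard library are available. Lean on these libraries where they do the work, as an engineer would, in place of code of your own. Each camera call takes 0.05 s, during which the arm holds its last target. There are 200 camera calls.

TASK

Uncouple the drawbar tongue on the stand: draw the safety pin up out of the latch block and put it in the round steel dish, then pull the spring latch out sideways by its knob and, with it pulled, lift the tongue off the ball. Finish while still holding the tongue up at rest in the gripper, the coupler's lower rim at least 3 cm above the top of the ball. Never let the tongue fall back, and leave the other things on the bench where they are.

Things in the scene. Friction and masses are not known exactly. Their poses are not given: they have to be found in the camera images.
- stand: Drawbar stand, bolted down: grey steel base plate 450 x 110 x 10 mm, ball mount at one end, two-cheek bracket (165 mm high) at the other. Origin on the bench under the ball's centre; x axis level along the tongue from ball to pivot, y level to the side where the latch comes out, z up. The tongue swings about a level axis parallel to y through (300, 0, 138) mm.
- tongue (a joint): Hinge of the tongue, rad: 0 = level, coupler seated on the ball; grows as the coupler is lifted (0.8 at most). A 40 mm square steel tube with a pressed coupler head (66 mm diameter, top 163 mm above the bench) over the ball; 1.3 kg in all: 6 to 10 N lift it at the coupler; it falls back when let go.
- latch (a joint): Travel of the spring latch on the tongue, m: 0 = fully in (plunger nose under the ball, tongue locked down), 0.018 = fully out along the stand's y axis. The nose clears the ball from 0.012 on. A spring pushes it back: 6 N at 0, 12 N fully out. While the safety pin is in, it stops after about 2 mm.
- latch_knob (a point): Middle of the grip of the latch's dark steel pull knob: a lying cylinder 22 mm in diameter, 28 mm long (14 mm either way along y), with a flange 28 mm in diameter, 4 mm thick at its outer end. 12 mm of bare 10 mm stem between knob and block. At (0, 98, 107) mm in the stand's frame at the start. Axes those of the tongue: x to the pivot, y the way the latch pulls.
- coupler_rim (a point): Centre of the open lower rim of the coupler head; 12 mm below the ball's centre while the tongue is down.
- ball_top (a point): Topmost point of the steel hitch ball (50 mm diameter), 155 mm above the bench; axes as the stand's.
- block_top (a point): Mouth of the pin's hole in the top of the latch block while the tongue is down: (0, 56, 120) mm in the stand's frame. The steel block on the coupler's side is 26 mm wide along x, 44 mm along y (28 to 72 mm) and 26 mm high.
- pin: Steel safety pin, upright in the latch block's cross hole: head 16 mm in diameter, 24 mm high; below it a shank 8 mm in diameter, 34 mm long. Origin at the centre of the head's underside, z along the pin to the head. At the start the head's underside rests on the block, at (0, 56, 120) mm in the stand's frame. Loose: lifts straight out. 50 g.
- dish: Round magnetic steel parts dish, held fast to the bench, empty: 150 mm across the rim, 120 mm across its foot, 30 mm high, floor 4 mm thick. Origin at the centre of its underside.
- bin: Bystander: rectangular grey bin 150 x 110 x 55 mm full of bolts, held fast. Origin at the centre of its underside.
- spare_ball: Bystander, loose: spare hitch ball standing upright on its nut, 50 mm ball, 95 mm high. Origin at the centre of its underside.
- wrench: Bystander, loose: open-ended wrench 190 mm long lying flat on the bench.
- hammer: Bystander, loose: hammer 280 mm long lying on the bench.
- spray_can: Bystander, loose: white spray can, 66 mm in diameter, 190 mm high, standing. Origin at the centre of its underside.
- tube_offcut: Bystander, loose: steel tube offcut, 76 mm in diameter, 110 mm high, standing on end. Origin at the centre of its underside.
- tube_short: Bystander, loose: steel tube offcut, 60 mm in diameter, 60 mm high, standing on end. Origin at the centre of its underside.
Mind the look-alikes: they are no part of the job. What is shaped like the dish but green or pink is not meant.

How it is judged:
By the outcome, as a careful person would: the job done as asked, in the order asked, and still so for the second after the job is handed in, while the arm keeps its last pose, push and grip.
It also fails if it takes over 58 s, if anything falls off the work surface, if the arm or the gripper's body presses on something with over 40 N, if the wrist force passes 120 N, or if a joint passes its speed limit or range.

## Working session

There is one attempt and no reset: what is moved stays moved. The work goes in short steps, Python scripts to look and compute and a tool call to move; the robot and the scene stay as the last step left them, time stands still between calls to the robot, and variables do not carry over. Pictures are saved under pics/ and viewed, at most 10 in all, crops included, and the job is handed in when it is done.

Besides the shell and the picture viewer there is one more tool, called after "Emit:" in YAML: its name, and indented under it one key for each argument. arm_command: Moves the arm, as the interface text tells. Its arguments: {"type":"object","properties":{"plan":{"type":"array","items":{"type":"object","properties":{"dp":{"type":"array","items":{"type":"number"}},"spin":{"type":"number"}}}},"grip":{"type":"number"},"newtons":{"type":"number"}},"required":["plan"]}

```bash
mkdir -p pics; ls
cat > h.py <<'E'
import numpy as np, cv2
from workcell import manip, viewer, finder
from scipy.spatial.transform import Rotation as Ro
E
python3 - <<'E'
from h import *
o=manip.get_obs(); print(o)
a=viewer.camera("scene"); b=viewer.camera("side")
cv2.imwrite("pics/a.png",a);cv2.imwrite("pics/b.png",b)
for c in("scene","side"):
    for n in ["stand","pin","dish","latch_knob","bin","spray_can","tube_offcut","tube_short","spare_ball","hammer","wrench","tongue"]:
        r=finder.find_in(c,n)
        print(c,n,[(np.round(d["position"],3).tolist(),round(d["score"],2)) for d in r[:3]])
for c in("scene","side","wrist"): print(c,viewer.camera_params(c))
print(manip.get_obs()["clock"])
E
```

```text
pics
{'clock': 0.0, 'joint_pos': array([-1.20160432,  0.33286847, -0.06471616,  1.46092881,  0.02161455,
        1.34990535, -0.08849485]), 'joint_velocities': array([ 0.00052888, -0.00067971, -0.00125198,  0.00101562,  0.00020217,
       -0.00067568,  0.00114868]), 'tau': array([-1.76038493e-04, -6.25430489e+01,  4.91090294e-02, -3.91616464e+01,
        1.62801793e-02,  9.73512128e-03,  1.13890380e-05]), 'position': array([0.23859321, 0.57752863, 0.4039239 ]), 'ee_rot': array([ 1.94623679e-01,  9.80877731e-01, -6.99659662e-04, -1.00861772e-04]), 'ft_force': array([0.45515909, 0.41077533, 0.97897852]), 'torque': array([0.02863598, 0.01327822, 0.0190393 ]), 'grasp_force': 0.0, 'grip_width': 0.996560013559565}
scene stand [([0.652, 0.056, 0.07], 0.69), ([0.584, -0.047, 0.048], 0.55)]
scene pin [([0.564, 0.186, 0.138], 0.56)]
scene dish [([0.493, 0.447, 0.013], 0.97), ([0.774, 0.309, 0.013], 0.72), ([0.207, 0.382, 0.016], 0.61)]
scene latch_knob [([0.608, 0.198, 0.11], 0.64)]
scene bin [([0.443, -0.392, 0.032], 0.84)]
scene spray_can [([0.67, -0.403, 0.162], 0.56)]
scene tube_offcut [([
[... 1398 characters left out ...]
: 251.83361920219735, 'cy': 186.0000238370469, 'R': array([[-0.9089082 , -0.41686934,  0.01028742],
       [-0.30130053,  0.63947645, -0.7073103 ],
       [ 0.28827741, -0.64597974, -0.70682834]]), 't': array([0.45088811, 0.24862417, 1.53242405])}
wrist {'vertical_fov': 66.38401082464146, 'cx': 254.8336402864078, 'cy': 195.31047151565218, 'T_tool_cam': array([[-3.09898151e-04, -9.51553654e-01, -3.07482596e-01,
         7.81813813e-02],
       [ 9.99999220e-01, -6.66867107e-04,  1.05587089e-03,
        -6.44661733e-04],
       [-1.20976784e-03, -3.07482029e-01,  9.51553119e-01,
         2.98939650e-02],
       [ 0.00000000e+00,  0.00000000e+00,  0.00000000e+00,
         1.00000000e+00]])}
1.3
```

View pictures.

View pics/a.png

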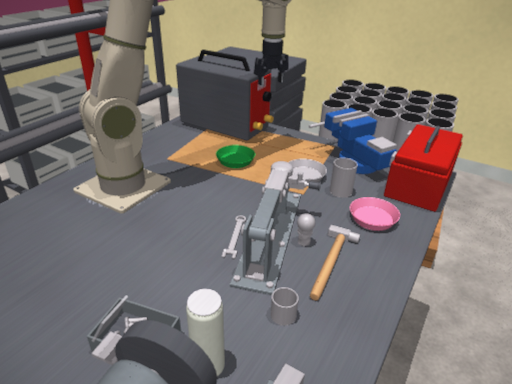

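View pics/b.png

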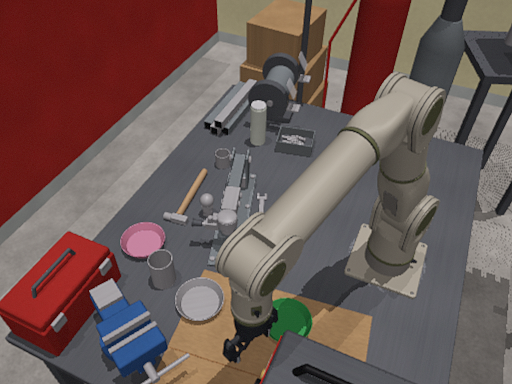

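Run:
```python
import cv2,numpy as np
a=cv2.imread("pics/a.png");b=cv2.imread("pics/b.png")
A=cv2.resize(a[150:300,220:320],None,fx=4,fy=4,interpolation=2)
B=cv2.resize(b[140:290,180:280],None,fx=4,fy=4,interpolation=2)
cv2.imwrite("pics/c.png",np.hstack([A,B]))
```

```text
(no output)
```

View pics/c.png

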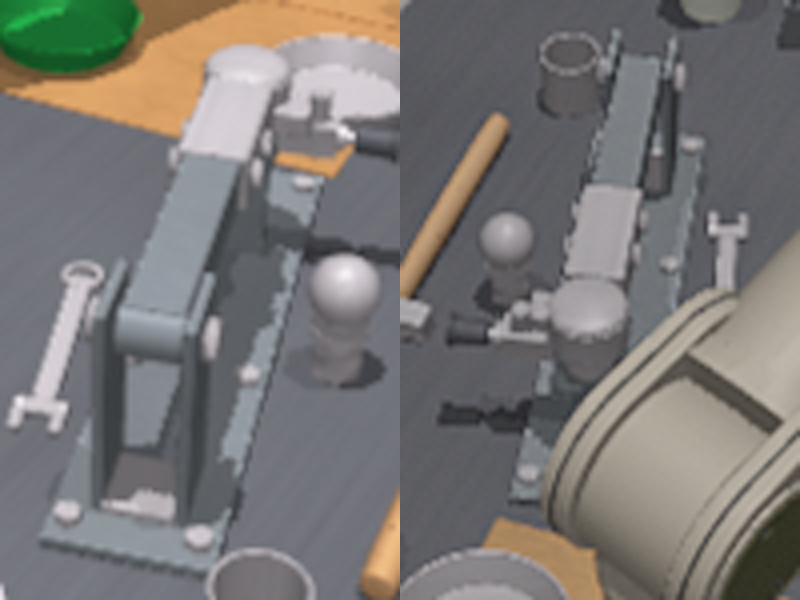

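```bash
cat >> h.py <<'E'
def ray(cam,uv,obs=None):
    p=viewer.camera_params(cam); f=192/np.tan(np.radians(p["vertical_fov"])/2)
    d=np.array([(uv[0]-p["cx"])/f,(uv[1]-p["cy"])/f,1])
    if cam=="wrist":
        R=Ro.from_quat(obs["ee_rot"]).as_matrix(); T=p["T_tool_cam"]
        return R@T[:3,3]+obs["position"], R@T[:3,:3]@d
    R,t=np.array(p["R"]),np.array(p["t"]); return -R.T@t, R.T@d
def atz(cam,uv,z,obs=None):
    c,d=ray(cam,uv,obs); return c+d*(z-c[2])/d[2]
E
python3 - <<'E'
from h import *
np.set_printoptions(precision=4,suppress=True)
for n,c,uv,z in [("head","scene",(281.2,167),.163),("pin","scene",(300.2,176.2),.132),("c1","scene",(231.2,285),.01),("c2","scene",(273.8,292.5),.01),("c3","scene",(301.8,195),.01),
 ("knobin","scene",(310,184),.107),("headS","side",(227,215),.16),("cS1","side",(207.5,264.2),.01),("cS2","side",(255,175),.01),("dishS","side",(199,300),.02),("dish","scene",(305,173),.02)]:
    print(n,atz(c,uv,z))
E
```

```text
head [0.516  0.1578 0.163 ]
pin [0.5648 0.1897 0.132 ]
c1 [ 0.5711 -0.187   0.01  ]
c2 [ 0.6713 -0.1517  0.01  ]
c3 [0.5416 0.2744 0.01  ]
knobin [0.5928 0.204  0.107 ]
headS [0.5065 0.1721 0.16  ]
cS1 [0.5306 0.2764 0.01  ]
cS2 [ 0.5649 -0.18    0.01  ]
dishS [0.4867 0.4102 0.02  ]
dish [0.4951 0.3953 0.02  ]
```

Emit:
arm_command:
  plan:
    - {"dp": [-38, -20, 0]}
    - {"dp": [-38, -20, 0]}
    - {"dp": [-38, -20, 0]}
    - {"dp": [-38, -20, 0]}
    - {"dp": [-38, -20, 0]}
  grip: -1

```text
invalid input at $.plan[0]: expected keys dp, spin
```

Emit:
arm_command:
  plan:
    - {"dp": [-38, -20, 0]}
    - {"dp": [-38, -20, 0]}
    - {"dp": [-38, -20, 0]}
    - {"dp": [-38, -20, 0]}
    - {"dp": [-38, -20, 0]}

```text
invalid input at $.plan[0]: expected keys dp, spin
```

Emit:
arm_command:
  plan:
    - {"spin": -0.14}
    - {"spin": -0.14}
    - {"spin": -0.14}
    - {"spin": -0.14}
    - {"spin": -0.13}

```text
invalid input at $.plan[0]: expected keys dp, spin
```

Emit:
arm_command:
  plan:
    - {"dp": [-38, -20, 0], "spin": 0}
    - {"dp": [-38, -20, 0], "spin": 0}
    - {"dp": [-38, -20, 0], "spin": 0}
    - {"dp": [-38, -20, 0], "spin": 0}
    - {"dp": [-38, -20, 0], "spin": 0}
  grip: -1

```text
clock: 1.8
position: [0.377, 0.4111, 0.4049]
ee_rot: [0.195, 0.981, 0.0, 0.0]
ft_force: [-0.6, -0.1, 0.3]
grip_width: 1.001
grasp_force: 0.0
```

Emit:
arm_command:
  plan:
    - {"dp": [-38, -20, 0], "spin": 0}
    - {"dp": [-38, -20, 0], "spin": 0}
    - {"dp": [-38, -20, 0], "spin": 0}
    - {"dp": [-38, -20, 0], "spin": 0}
    - {"dp": [-38, -20, 0], "spin": 0}

```text
clock: 2.3
position: [0.5143, 0.2462, 0.405]
ee_rot: [0.195, 0.981, 0.0, 0.0]
ft_force: [0.8, 0.8, -0.0]
grip_width: 1.001
grasp_force: 0.0
```

Emit:
arm_command:
  plan:
    - {"dp": [0, 0, 0], "spin": -0.14}
    - {"dp": [0, 0, 0], "spin": -0.14}
    - {"dp": [0, 0, 0], "spin": -0.14}
    - {"dp": [0, 0, 0], "spin": -0.14}
    - {"dp": [0, 0, 0], "spin": -0.13}

```text
clock: 2.8
position: [0.5135, 0.2477, 0.4048]
ee_rot: [-0.151, 0.988, 0.0, 0.0]
ft_force: [-0.2, 0.5, 0.8]
grip_width: 1.0
grasp_force: 0.0
```

Run:
```python
from h import *
np.set_printoptions(precision=4,suppress=True)
viewer.camera("side");o=manip.get_obs(); a=viewer.camera("wrist"); cv2.imwrite("pics/d.png",a)
print(o["position"],o["ee_rot"],o["clock"],o["joint_pos"])
np.save("od.npy",np.r_[o["position"],o["ee_rot"]])
for n in ["pin","latch_knob","dish","coupler_rim","tongue"]:
    r=finder.find_in("wrist",n); print(n,[(np.round(d["position"],3).tolist(),round(d["score"],2)) for d in r[:3]])
```

```text
[0.5135 0.2477 0.4048] [-0.1552  0.9879  0.0001  0.0001] 2.85 [-0.6449  0.2079  0.1337  1.6191 -0.0285  1.3163  1.3756]
pin [([0.558, 0.19, 0.144], 0.72)]
latch_knob [([0.605, 0.204, 0.119], 0.94)]
dish [([0.49, 0.417, 0.005], 0.84), ([0.769, 0.278, 0.008], 0.76), ([0.284, 0.386, 0.031], 0.74)]
coupler_rim [([0.516, 0.139, 0.158], 0.89), ([0.515, 0.14, 0.14], 0.21)]
tongue [([0.52, 0.14, 0.159], 0.56)]
```

View pics/d.png

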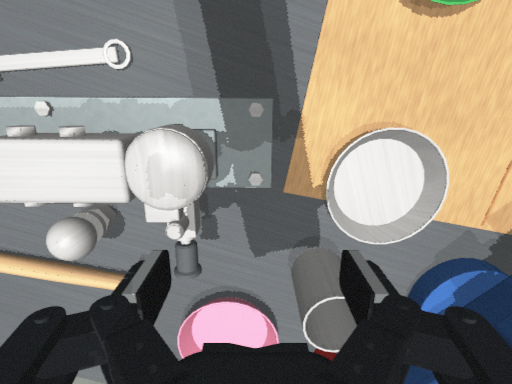

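Run:
```python
from h import *
np.set_printoptions(precision=4,suppress=True)
v=np.load("od.npy"); o=dict(position=v[:3],ee_rot=v[3:])
R=Ro.from_quat(v[3:]).as_matrix(); print(R)
for n,uv,z in [("pin",(174.5,230),.144),("knobtop_out",(188,269),.118),("knobtop_in",(186,243),.118),("head",(167,168),.155),("plate",(255,179),.01),("plateL",(272,187),.01),("plateU",(270,97),.01),("dishrim",(388,185),.03),("dishfloor",(378,181),.004)]:
    p=atz("wrist",uv,z,o); g=R.T@(p-v[:3]); print(n,p,"tool mm",g*1000)
a=cv2.imread("pics/d.png")[120:290,110:300]
cv2.imwrite("pics/e.png",cv2.resize(a,None,fx=4,fy=3.5,interpolation=2))
```

```text
[[-0.9518 -0.3066  0.0001]
 [-0.3066  0.9518  0.0002]
 [-0.0002  0.0001 -1.    ]]
pin [0.561  0.1897 0.144 ] tool mm [-27.3771 -69.7713 260.7827]
knobtop_out [0.6123 0.2085 0.118 ] tool mm [-82.021  -67.6308 286.7928]
knobtop_in [0.5848 0.1998 0.118 ] tool mm [-53.1312 -67.5353 286.7876]
head [0.5062 0.1741 0.155 ] tool mm [ 29.4748 -67.8328 249.7727]
plate [0.5303 0.2528 0.01  ] tool mm [-17.473   -0.3833 394.7905]
plateL [0.5337 0.277  0.01  ] tool mm [-28.1843  21.6318 394.7954]
plateU [0.4298 0.239  0.01  ] tool mm [ 82.3449  17.3145 394.7749]
dishrim [0.4827 0.4082 0.03  ] tool mm [-19.8633 162.1047 374.8133]
dishfloor [0.4851 0.4073 0.004 ] tool mm [-21.8484 160.5431 400.8135]
```

View pics/e.png

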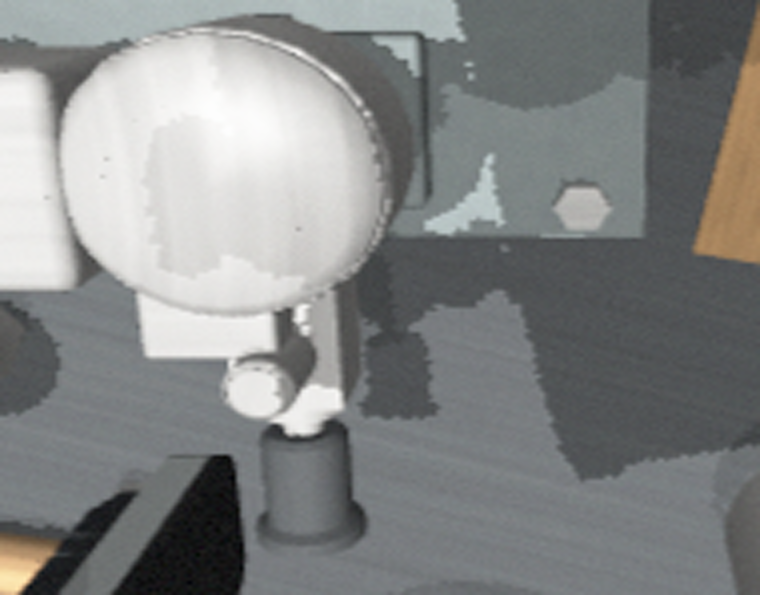

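Emit:
arm_command:
  plan:
    - {"dp": [-14, -35, 0], "spin": -0.007}
    - {"dp": [-14, -34, 0], "spin": 0}
    - {"dp": [0, 0, 35], "spin": 0}
    - {"dp": [0, 0, 15], "spin": 0}
    - {"dp": [0, 0, 0], "spin": 0}

```text
clock: 3.65
position: [0.5597, 0.1908, 0.3522]
ee_rot: [-0.152, 0.988, -0.0, -0.002]
ft_force: [-0.3, 0.0, -0.6]
grip_width: 0.999
grasp_force: 0.0
```

Run:
```python
from h import *
np.set_printoptions(precision=4,suppress=True)
o=manip.get_obs(); a=viewer.camera("wrist")
print(o["position"],o["ee_rot"],o["clock"])
np.save("od.npy",np.r_[o["position"],o["ee_rot"]])
p=viewer.camera_params("wrist");T=np.linalg.inv(p["T_tool_cam"]);f=192/np.tan(np.radians(p["vertical_fov"])/2)
for z in (.144,):
    q=T@[0,0,o["position"][2]-z,1]; u=(p["cx"]+f*q[0]/q[2],p["cy"]+f*q[1]/q[2]); print("expected",u)
cv2.circle(a,(int(u[0]),int(u[1])),2,(0,0,255),-1)
cv2.imwrite("pics/f.png",cv2.resize(a[100:384,100:420],None,fx=2,fy=2))
```

```text
[0.5597 0.1908 0.3522] [-0.1522  0.9883 -0.0004 -0.0024] 3.65
expected (np.float64(255.97081407797145), np.float64(225.53213093865799))
```

View pics/f.png

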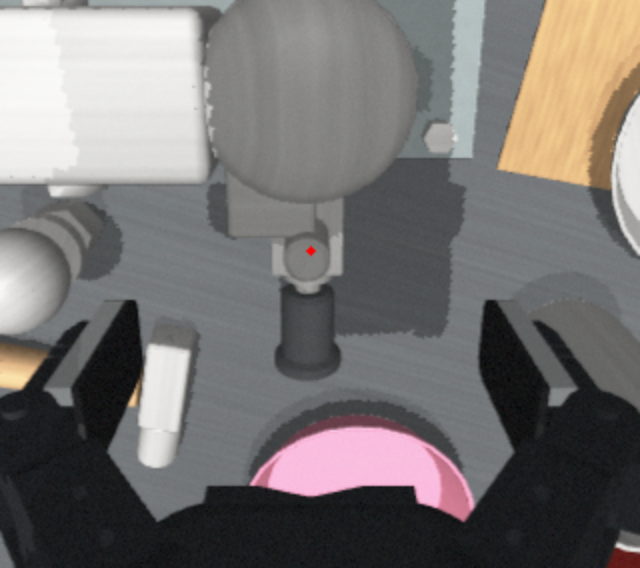

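Emit:
arm_command:
  plan:
    - {"dp": [-1, -1, 30], "spin": 0}
    - {"dp": [0, 0, 20], "spin": 0}
    - {"dp": [0, 0, 5], "spin": 0}
    - {"dp": [0, 0, 0], "spin": 0}
    - {"dp": [0, 0, 0], "spin": 0}

```text
clock: 4.2
position: [0.5623, 0.19, 0.3015]
ee_rot: [-0.152, 0.988, 0.0, 0.001]
ft_force: [0.2, -0.4, 0.9]
grip_width: 1.002
grasp_force: 0.0
```

Emit:
arm_command:
  plan:
    - {"dp": [0, 0, 0], "spin": 0}
    - {"dp": [0, 0, 0], "spin": 0}
    - {"dp": [0, 0, 0], "spin": 0}
    - {"dp": [0, 0, 0], "spin": 0}
    - {"dp": [0, 0, 0], "spin": 0}
  grip: 1
  newtons: 30

```text
clock: 4.7
position: [0.562, 0.1895, 0.2999]
ee_rot: [-0.152, 0.988, 0.0, 0.0]
ft_force: [-0.5, -0.7, 2.9]
grip_width: 0.174
grasp_force: 29.2
```

Emit:
arm_command:
  plan:
    - {"dp": [0, 0, -10], "spin": 0}
    - {"dp": [0, 0, -20], "spin": 0}
    - {"dp": [0, 0, -25], "spin": 0}
    - {"dp": [0, 0, -25], "spin": 0}
    - {"dp": [0, 0, 0], "spin": 0}

```text
clock: 5.2
position: [0.5627, 0.1895, 0.3841]
ee_rot: [-0.152, 0.988, 0.001, 0.003]
ft_force: [0.6, -0.1, -0.7]
grip_width: 0.17
grasp_force: 29.4
```

Emit:
arm_command:
  plan:
    - {"dp": [2, 40, 0], "spin": 0}
    - {"dp": [2, 48, 0], "spin": 0}
    - {"dp": [2, 48, 0], "spin": 0}
    - {"dp": [2, 48, 0], "spin": 0}
    - {"dp": [2, 47, 0], "spin": 0}

```text
clock: 5.7
position: [0.482, 0.4084, 0.3797]
ee_rot: [-0.152, 0.988, -0.0, -0.0]
ft_force: [0.6, 0.4, -0.5]
grip_width: 0.171
grasp_force: 29.4
```

Run:
```python
from h import *
np.set_printoptions(precision=4,suppress=True)
o=manip.get_obs(); print(o["position"],o["grip_width"],o["grasp_force"])
a=viewer.camera("wrist");b=viewer.camera("side")
cv2.imwrite("pics/g.png",np.hstack([a[:,:400],b[100:384,100:400].copy() if 0 else cv2.resize(b[180:372,150:350],(400,384))]))
```

```text
[0.482  0.4084 0.3797] 0.17135305675074594 29.389984032858365
```

View pics/g.png

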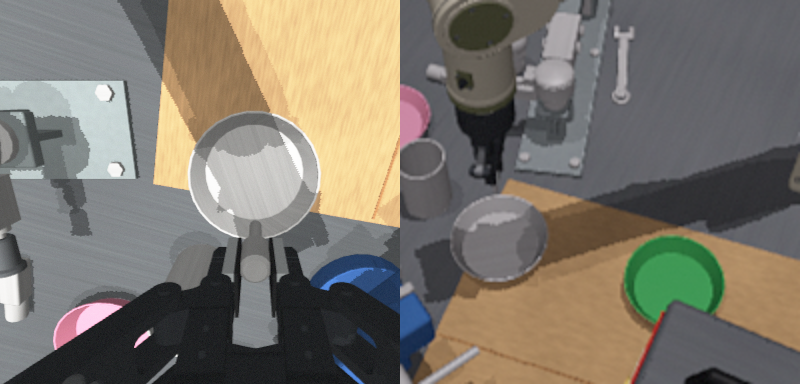

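Run:
```python
from h import *
o=manip.get_obs(); print(atz("wrist",(255,174),.03,o), o["position"])
```

```text
[0.47689833 0.41416297 0.03      ] [0.4782499  0.41381154 0.37894097]
```

Emit:
arm_command:
  plan:
    - {"dp": [0, 0, 40], "spin": 0}
    - {"dp": [0, 0, 45], "spin": 0}
    - {"dp": [0, 0, 45], "spin": 0}
    - {"dp": [0, 0, 20], "spin": 0}
    - {"dp": [0, 0, 0], "spin": 0}

```text
clock: 6.3
position: [0.482, 0.4056, 0.226]
ee_rot: [-0.152, 0.988, -0.002, -0.003]
ft_force: [0.6, 0.7, -1.4]
grip_width: 0.172
grasp_force: 29.4
```

Emit:
arm_command:
  plan:
    - {"dp": [0, 0, 5], "spin": 0}
    - {"dp": [0, 0, 0], "spin": 0}

```text
clock: 6.5
position: [0.4834, 0.4071, 0.226]
ee_rot: [-0.152, 0.988, 0.001, 0.001]
ft_force: [-0.5, 0.2, -0.3]
grip_width: 0.172
grasp_force: 29.4
```

Emit:
arm_command:
  plan:
    - {"dp": [0, 0, 0], "spin": 0}
    - {"dp": [0, 0, 0], "spin": 0}
    - {"dp": [0, 0, 0], "spin": 0}
    - {"dp": [0, 0, -30], "spin": 0}
    - {"dp": [0, 0, -40], "spin": 0}
  grip: -1

```text
clock: 7.0
position: [0.4824, 0.4064, 0.2938]
ee_rot: [-0.152, 0.988, -0.001, -0.002]
ft_force: [0.5, 0.8, 0.9]
grip_width: 0.989
grasp_force: 0.0
```

Emit:
arm_command:
  plan:
    - {"dp": [0, 0, -40], "spin": 0}
    - {"dp": [0, 0, -40], "spin": 0}
    - {"dp": [0, 0, 0], "spin": 0}
    - {"dp": [0, 0, 0], "spin": 0}

```text
clock: 7.4
position: [0.4831, 0.4069, 0.376]
ee_rot: [-0.152, 0.988, 0.001, 0.001]
ft_force: [0.1, -0.1, -0.9]
grip_width: 0.999
grasp_force: 0.0
```

Run:
```python
from h import *
np.set_printoptions(precision=4,suppress=True)
o=manip.get_obs(); print(o["position"],o["clock"])
a=viewer.camera("wrist")
for n in ("pin","latch_knob"): print([(np.round(d["position"],3),d["score"]) for d in finder.find_in("wrist",n)[:3]])
cv2.imwrite("pics/i.png",a)
```

```text
[0.4831 0.4069 0.376 ] 7.4
[(array([0.479, 0.406, 0.062]), 0.73)]
[(array([0.602, 0.21 , 0.108]), 0.85), (array([0.499, 0.202, 0.016]), 0.6)]
```

View pics/i.png

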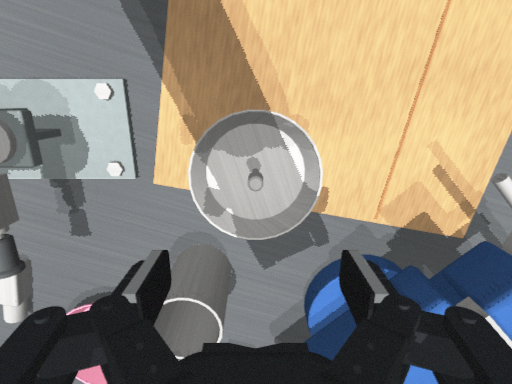

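Emit:
arm_command:
  plan:
    - {"dp": [-10, -47, 0], "spin": 0}
    - {"dp": [-10, -46, 0], "spin": 0}
    - {"dp": [-10, -46, 0], "spin": 0}
    - {"dp": [-10, -46, 0], "spin": 0}
    - {"dp": [-9, -46, 0], "spin": 0}

```text
clock: 8.05
position: [0.5997, 0.1994, 0.3734]
ee_rot: [-0.152, 0.988, -0.0, -0.001]
ft_force: [0.7, 0.2, 0.2]
grip_width: 1.002
grasp_force: 0.0
```

Emit:
arm_command:
  plan:
    - {"dp": [0, 0, 30], "spin": 0}
    - {"dp": [0, 0, 10], "spin": 0}
    - {"dp": [0, 0, 0], "spin": 0}
    - {"dp": [0, 0, 0], "spin": 0}

```text
clock: 8.45
position: [0.5987, 0.2028, 0.3348]
ee_rot: [-0.153, 0.988, 0.0, -0.0]
ft_force: [-0.2, 0.1, -0.7]
grip_width: 0.998
grasp_force: 0.0
```

Run:
```python
from h import *
np.set_printoptions(precision=4,suppress=True)
o=manip.get_obs(); print(o["position"],o["ee_rot"],o["clock"])
a=viewer.camera("wrist")
p=viewer.camera_params("wrist");T=np.linalg.inv(p["T_tool_cam"]);f=192/np.tan(np.radians(p["vertical_fov"])/2)
q=T@[0,0,o["position"][2]-.118,1]; u=(p["cx"]+f*q[0]/q[2],p["cy"]+f*q[1]/q[2]); print("expected",u,"px/mm",f/q[2]/1000)
cv2.circle(a,(round(u[0]),round(u[1])),1,(0,0,255),-1)
cv2.imwrite("pics/j.png",cv2.resize(a[120:300,160:360],None,fx=3,fy=3))
```

```text
[0.5987 0.2028 0.3348] [-0.1532  0.9882  0.0003 -0.0003] 8.45
expected (np.float64(255.91432937104), np.float64(220.42073441535803)) px/mm 1.4522373892507638
```

View pics/j.png

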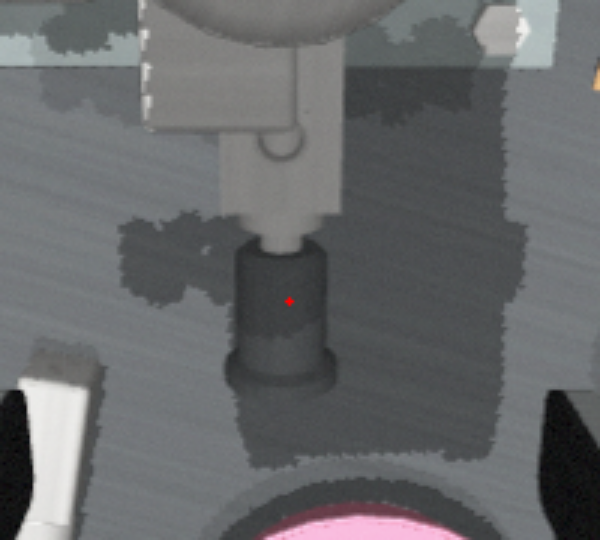

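Emit:
arm_command:
  plan:
    - {"dp": [2, -2, 35], "spin": 0}
    - {"dp": [0, 0, 30], "spin": 0}
    - {"dp": [0, 0, 12], "spin": 0}
    - {"dp": [0, 0, 0], "spin": 0}
    - {"dp": [0, 0, 0], "spin": 0}

```text
clock: 9.0
position: [0.5983, 0.1993, 0.2594]
ee_rot: [-0.152, 0.988, 0.0, 0.001]
ft_force: [0.6, -0.5, 1.4]
grip_width: 1.002
grasp_force: 0.0
```

Emit:
arm_command:
  plan:
    - {"dp": [0, 0, 0], "spin": 0}
    - {"dp": [0, 0, 0], "spin": 0}
    - {"dp": [0, 0, 0], "spin": 0}
    - {"dp": [0, 0, 0], "spin": 0}
    - {"dp": [0, 0, 0], "spin": 0}
  grip: 1
  newtons: 80

```text
clock: 9.5
position: [0.5973, 0.2007, 0.2586]
ee_rot: [-0.153, 0.988, 0.002, 0.0]
ft_force: [-4.3, 8.5, 5.2]
grip_width: 0.229
grasp_force: 77.9
```

Emit:
arm_command:
  plan:
    - {"dp": [-4, 1, 0], "spin": 0}
    - {"dp": [-5, 0, 0], "spin": 0}
    - {"dp": [-5, 0, 0], "spin": 0}
    - {"dp": [-2, 0, 0], "spin": 0}
    - {"dp": [0, 0, 0], "spin": 0}

```text
clock: 10.0
position: [0.6119, 0.2056, 0.2586]
ee_rot: [-0.153, 0.988, 0.001, -0.001]
ft_force: [-11.8, 0.1, 11.1]
grip_width: 0.228
grasp_force: 78.6
```

Run:
```python
from h import *
o=manip.get_obs();R=Ro.from_quat(o["ee_rot"]).as_matrix()
print(R.T@(o["position"]-[.5973,.2007,.2586])*1000, R.T@o["ft_force"],o["grasp_force"])
```

```text
[-1.54395137e+01  2.74436979e-01  6.35185058e-03] [ 11.28151657   3.72506772 -11.09369578] 78.64521590061486
```

Emit:
arm_command:
  plan:
    - {"dp": [0, 0, -4], "spin": 0}
    - {"dp": [0, 1, -8], "spin": 0}
    - {"dp": [0, 0, -9], "spin": 0}
    - {"dp": [0, 1, -9], "spin": 0}
    - {"dp": [0, 0, 0], "spin": 0}

```text
clock: 10.5
position: [0.61, 0.2068, 0.2856]
ee_rot: [-0.152, 0.988, 0.0, -0.004]
ft_force: [-10.3, -0.2, -10.1]
grip_width: 0.233
grasp_force: 79.9
```

Run:
```python
from h import *
o=manip.get_obs();R=Ro.from_quat(o["ee_rot"]).as_matrix()
print(R.T@(o["position"]-[.5973,.2007,.2586])*1000, R.T@o["ft_force"],o["grasp_force"],o["torque"])
b=viewer.camera("scene"); c=viewer.camera("side")
print([(np.round(d["position"],3),d["score"]) for d in finder.find_in("scene","tongue")[:2]])
```

```text
[-13.67446911   2.00285641 -27.14311565] [ 9.82259852  2.91398029 10.16158442] 79.89147969055921 [0.61548564 2.18613921 0.07542755]
[(array([0.566, 0.046, 0.163]), 0.56)]
```

Emit:
arm_command:
  plan:
    - {"dp": [0, 0, -10], "spin": 0}
    - {"dp": [0, -1, -10], "spin": 0}
    - {"dp": [0, 0, -10], "spin": 0}
    - {"dp": [0, -1, -10], "spin": 0}
    - {"dp": [0, -1, -10], "spin": 0}

```text
clock: 11.15
position: [0.6107, 0.204, 0.3345]
ee_rot: [-0.153, 0.988, -0.0, -0.005]
ft_force: [-10.3, -0.8, -10.4]
grip_width: 0.228
grasp_force: 78.6
```

Emit:
arm_command:
  plan:
    - {"dp": [0, -2, -9], "spin": 0}
    - {"dp": [0, -1, -6], "spin": 0}
    - {"dp": [0, 0, 0], "spin": 0}
    - {"dp": [0, 0, 0], "spin": 0}
    - {"dp": [0, 0, 0], "spin": 0}

```text
clock: 11.65
position: [0.6118, 0.2016, 0.3497]
ee_rot: [-0.153, 0.988, 0.0, -0.005]
ft_force: [-11.1, 0.5, -8.3]
grip_width: 0.229
grasp_force: 78.5
```

Run:
```python
from h import *
o=manip.get_obs();R=Ro.from_quat(o["ee_rot"]).as_matrix()
print(R.T@(o["position"]-[.5973,.2007,.2586])*1000, R.T@o["ft_force"],o["grasp_force"],o["grip_width"],o["clock"])
a=viewer.camera("scene"); w=viewer.camera("wrist")
print([(np.round(d["position"],3),d["score"]) for d in finder.find_in("scene","tongue")[:2]])
cv2.imwrite("pics/k.png",np.hstack([cv2.resize(a[110:300,200:380],(400,420)),cv2.resize(w,(400,420))]))
```

```text
[-13.22442154  -3.31791508 -91.20511457] [10.35918029  3.83030649  8.41968685] 78.48928027495276 0.22851748003434577 11.65
[(array([0.564, 0.039, 0.197]), 0.6), (array([ 0.668, -0.4  ,  0.161]), 0.48)]
```

View pics/k.png

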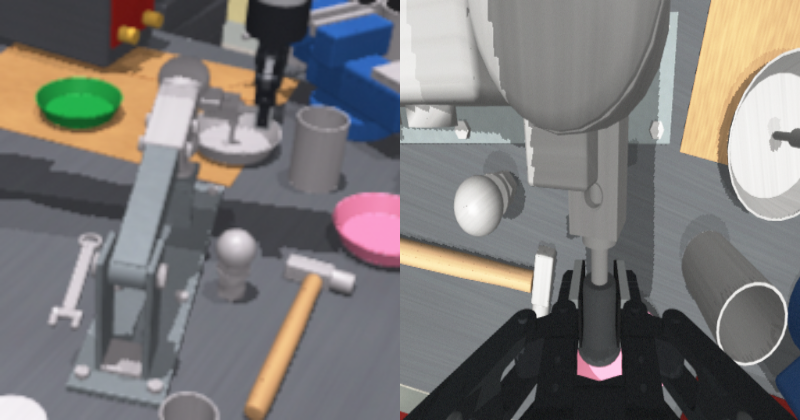

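The picture shows the tongue raised with the knob in the pads. The latch stem is drawn out, and the pin stands in the steel dish (about (235,130) on the left). I'll settle briefly, then hand in.

Emit:
arm_command:
  plan:
    - {"dp": [0, 0, 0], "spin": 0}
    - {"dp": [0, 0, 0], "spin": 0}
    - {"dp": [0, 0, 0], "spin": 0}
    - {"dp": [0, 0, 0], "spin": 0}
    - {"dp": [0, 0, 0], "spin": 0}

```text
clock: 12.3
position: [0.6118, 0.2016, 0.3496]
ee_rot: [-0.153, 0.988, 0.0, -0.005]
ft_force: [-9.8, 0.6, -10.1]
grip_width: 0.226
grasp_force: 78.5
```

```bash
python3 -c "
from h import *
o=manip.get_obs(); print(o['position'],o['ft_force'],o['grasp_force'],abs(o['joint_velocities']).max())
if o['position'][2]>.34 and o['grasp_force']>60: print(manip.hand_in())"
```

```text
[0.61179034 0.20155401 0.34960986] [ -9.75458709   0.61352104 -10.14136214] 78.49397322395816 0.0012370738340384195
the job is handed in; nothing more can be done
None
```

Handed in at about 12 s: the pin is standing in the steel dish, the latch is pulled, and the gripper is holding the tongue still by the knob, with the coupler rim an estimated 5 cm above the ball (worked out from the arm's lift); the judge's verdict isn't shown.

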